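Unstack the lamp parts into their oiling trays

TASK

The four wooden parts of a wall lamp are stacked on the bench. Working down from the top (the two small parts first, in either order, then the short rail, then the long rail), set each part flat and the same way up on the floor of the plywood tray whose pocket has its shape and size. Set the parts down rather than dropping them, let none topple, and leave each lying still in its tray.

Things in the scene. Friction and masses are not known exactly. Their poses are not given: they have to be found in the camera images.
- square_cap_mid (a point): Square pale wooden cap block, 44 x 44 mm, 36 mm tall, small dark dot on its top. It starts standing on the short rail near one end, beside the rosette (centres 72 mm apart, gap 26 mm; which end varies), its underside 60 mm above the bench and its sides within about 9 degrees of the rail's. About 45 g. Point: its centre, half-way up (18 mm above its underside); z up, x and y square to its sides.
- rosette_mid (a point): Round pale wooden rosette, a plain upright cylinder 48 mm in diameter, 36 mm tall, dark ring on its top. It starts standing on the short rail near the other end, its underside 60 mm above the bench. About 42 g. Point: its centre, half-way up (18 mm above its underside); z up.
- short_rail_mid (a point): Short wooden rail, 125 mm long (x) x 45 mm wide (y) x 30 mm thick (z), dark wood. It starts lying flat across the middle of the long rail, its underside 30 mm above the bench, carrying the two small parts. About 105 g. Point: its centre, half-way up.
- long_rail_mid (a point): Long pale wooden rail, 180 mm long (x) x 56 mm wide (y) x 30 mm thick (z), a dark dot near each end. It starts lying flat on the bench at the bottom of the stack, its two ends showing. About 190 g. Point: its centre, half-way up.
- square_tray_floor (a point): Fixed plywood tray plate 12 mm thick on the bench with a cork-lined pocket 6 mm deep; 9 mm free round its part, too little for a finger (hold parts by the upper half). Square pocket 62 x 62 mm, plate 90 x 90 mm: for the square cap. Point: centre of the pocket's floor; x and y along the pocket's sides, z up.
- round_tray_floor (a point): Fixed plywood tray plate 12 mm thick on the bench with a cork-lined pocket 6 mm deep; 9 mm free round its part, too little for a finger (hold parts by the upper half). Round pocket 66 mm in diameter, plate 94 x 94 mm: for the rosette. Point: centre of the pocket's floor; z up.
- short_tray_floor (a point): Fixed plywood tray plate 12 mm thick on the bench with a cork-lined pocket 6 mm deep; 9 mm free round its part, too little for a finger (hold parts by the upper half). Oblong pocket 143 mm (x) x 63 mm (y), plate 171 x 91 mm: for the short rail. Point: centre of the pocket's floor; x along the pocket's length, z up.
- long_tray_floor (a point): Fixed plywood tray plate 12 mm thick on the bench with a cork-lined pocket 6 mm deep; 9 mm free round its part, too little for a finger (hold parts by the upper half). Oblong pocket 198 mm (x) x 74 mm (y), plate 226 x 102 mm: for the long rail. Point: centre of the pocket's floor; x along the pocket's length, z up. The stack and the trays swap places from start to start; a glue bottle 150 mm and a jar 75 mm tall stand at the sides.
Not all that is in view belongs to the job. What is shaped like the part that bears rosette_mid but orange or red is not meant.

How it is judged:
By the outcome, as a careful person would: the job done as asked, in the order asked, and still so for the second after the job is handed in, with the robot touching nothing.
It also fails if it takes over 115 s, if anything falls off the work surface, if the arm or the gripper's body presses on something with over 40 N, if the wrist force passes 120 N, or if a joint passes its speed limit or range.

ROBOT

A 6-joint arm with a two-finger parallel gripper is mounted at the origin on the work surface. World frame = base frame: x ahead of the robot, y to its left, z up, the work surface at z = 0. Lengths are in m, angles in rad, forces in N, time in s.
With the tool pointing down it reaches from about 0.4 to 0.925 m from the base axis. Payload 3.4 kg.
Tool frame: the origin (TCP) lies midway between the tips of the shut fingers; the grasp point (between the pads) lies 19 mm behind it; z points along the fingers, y is the line along which they close (so a half turn about z gives the same grasp; the last joint's range is limited). The gripper opens to 85 mm and grips with 20 to 120 N. Pads are 22 mm wide; open, the fingers measure 114 mm over their backs; the gripper's body (76 mm by 85 mm) begins 54 mm behind the grasp point. The pads swing forward as they close: fully open they stand 13 mm farther back than shut.
Start: joints at [-1.323, 0.307, 1.506, -0, 1.328, -0.073], TCP at [0.182, -0.545, 0.231] pointing down, gripper open.
Joint ranges: [-3.12, 3.12], [-1.05, 2.28], [0.14, 2.33], [-1.42, 4.57], [0.1, 2.73], [-2.68, 2.68]. Speed limits (rad/s): [2.57, 2.57, 3.14, 3.14, 3.14, 3.14].

INTERFACE

Orientations are given as a unit quaternion [x, y, z, w].
In Python, from workcell import ctrl, camera, get_calibration, job, finder gives the robot as it stands.
- The arm moves only by the tool jog_arm, never from a script. Its argument "plan" is a list of rows, each a list of 7 numbers: the opening, from -1 (shut) to 1 (fully open), then the shift along the tool's x, y, z in mm, then the turn, a rotation vector about the tool's x, y, z in degrees. A call has 1 to 12 rows; each row shifts and turns the commanded pose from where the row before left it, along the tool's axes as they then stand; what a row does not reach is not made up. A row lasts 1/10 s, in which the tool goes at most 50 mm and 8.59 degrees, less where a joint would pass 70% of its speed; a pose out of reach is approached as far as the arm can. A call is refused whole if a number of a shift passes 50 or a number of a turn 8.59, either way. A call with a gripper value outside its range is refused whole. The fingers move at their own pace and stop on an object; "force" is the grip in N (left out, the last holds). Time passes only in rows, so rows that do not move let the fingers close. It gives the time, the measured TCP pose, the force, the opening and the grip force at its end, in the units of the state.
- ctrl.read_state(): the state, without advancing time (a new reading comes with each control period).
- camera(name): name is "scene" or "top"; returns (picture, depth): 420x560x3 uint8, red, green, blue; 420x560 float32, m along the optical axis (not along the pixel's ray), 0 where there is no reading.
- get_calibration(name): a dict with "K" (3x3 intrinsics, pixels), "dist" ([k1, k2, p1, p2, k3] as OpenCV has them; the pictures are not rectified), "world_from_camera" (4x4, takes a point from camera to world coordinates). Camera axes: x right, y down, z forward; pixel columns grow to the right and rows downward; lengths in m; the calibration is good to about 2 mm. A picture is of the moment at which its call begins. get_calibration takes no time and is no camera call.
- job.finish_job(): hands the job in; it is judged then, once.
Trained networks look in the newest picture that a camera, given by its name, has taken for a name from the list of things; names that differ only in an ending like _2 or _b are one class to them, and where a whole thing is asked for, a point or a joint stands for the part that bears it (a point fixed in the world has none). Each returns a list of dicts, best first, with "p" (0 to 1); they miss things now and then, are a little off and sometimes report something else, mostly with a low value. They report only what shows in the picture. A call takes as long as a camera call. They do not tell look-alikes from the thing itself.
- finder.spot_in(camera, thing): "rect" ([left, top, right, bottom] as shares, 0 to 1, of the picture: columns of its width, rows of its height, round what is visible of it).
- finder.pinpoint(camera, thing): "at" ([column, row] as shares, 0 to 1, of the picture: columns of its width, rows of its height: a listed point, or the origin of a listed thing).
The state is a dict: "t": time; "joint_pos": joint angles; "qd": joint speeds; "joint_torque": joint torques, N m; "tool_pos": TCP position; "ee_rot": TCP orientation; "wrist_force": force on the tool from outside, world axes, zero at the start; "torque": the same for the moment, N m; "opening": finger opening in m; "grip_force": force on a finger pad.
Only numpy, scipy, OpenCV 4.12 (cv2) and the standard library are available. Lean on these libraries where they do the work, as an engineer would, in place of code of your own. Each camera call takes 0.05 s, during which the arm holds its last target. There are 200 camera calls.

## Working session

There is one attempt and no reset: what is moved stays moved. The work goes in short steps, Python scripts to look and compute and a tool call to move; the robot and the scene stay as the last step left them, time stands still between calls to the robot, and variables do not carry over. Pictures are saved under pics/ and viewed, at most 14 in all, crops included, and the job is handed in when it is done.

Besides the shell and the picture viewer there is one more tool, called after ">>>" as a command line: name --pt "numbers of a row" for each row, then --argument value for the rest. jog_arm: Moves the arm, as the interface text tells. Its arguments: {"type":"object","properties":{"plan":{"type":"array"},"force":{"type":"number"}},"required":["plan"]}

```bash
mkdir -p pics; ls; cat > h.py <<'E'
import numpy as np, cv2
from workcell import ctrl, camera, get_calibration, job, finder
def world(name, depth):
    c=get_calibration(name);K=np.array(c["K"]);d=np.array(c["dist"]);T=np.array(c["world_from_camera"])
    h,w=depth.shape
    uv=np.stack(np.meshgrid(np.arange(w),np.arange(h)),-1).reshape(-1,1,2).astype(float)
    n=cv2.undistortPoints(uv,K,d).reshape(h,w,2)
    P=np.dstack([n*depth[...,None],depth])
    return P@T[:3,:3].T+T[:3,3]
def save(n,img): cv2.imwrite(n,img[...,::-1])
E
python3 - <<'E'
from h import *
a,da=camera("top"); b,db=camera("scene")
save("pics/top0.png",a); save("pics/scene0.png",b)
np.savez("d0.npz",a=a,da=da,b=b,db=db)
P=world("top",da)
print(get_calibration("top")["world_from_camera"])
for t in ["square_cap_mid","rosette_mid","short_rail_mid","long_rail_mid","square_tray_floor","round_tray_floor","short_tray_floor","long_tray_floor"]:
    for r in finder.pinpoint("top",t)[:3]:
        u,v=r["at"][0]*560,r["at"][1]*420
        print(t,round(r["p"],2),round(u),round(v),P[min(int(v),419),min(int(u),559)].round(3))
s=ctrl.read_state();print(s["t"],s["tool_pos"],s["ee_rot"],s["opening"])
E
```

```text
pics
[[-0.01431065 -0.99856488  0.05160794  0.48663019]
 [-0.99974917  0.01517873  0.01646821 -0.02814647]
 [-0.01722792 -0.05135932 -0.99853163  1.1582209 ]
 [ 0.          0.          0.          1.        ]]
square_cap_mid 0.94 428 220 [ 0.536 -0.325  0.096]
rosette_mid 0.6 403 153 [ 0.689 -0.291  0.037]
rosette_mid 0.57 427 189 [ 0.603 -0.325  0.095]
short_rail_mid 0.67 422 206 [ 0.569 -0.323  0.058]
long_rail_mid 0.98 416 205 [ 0.572 -0.31   0.055]
square_tray_floor 0.87 219 258 [0.46  0.135 0.006]
round_tray_floor 0.61 343 257 [ 0.458 -0.15   0.006]
short_tray_floor 0.61 272 176 [0.647 0.008 0.007]
long_tray_floor 0.78 125 204 [0.589 0.358 0.005]
0.5 [ 0.18185249 -0.54547877  0.23129437] [ 9.87079792e-01  1.60229474e-01  7.38766096e-06 -1.61839424e-05] 0.08579130591529466
```

View pics/top0.png

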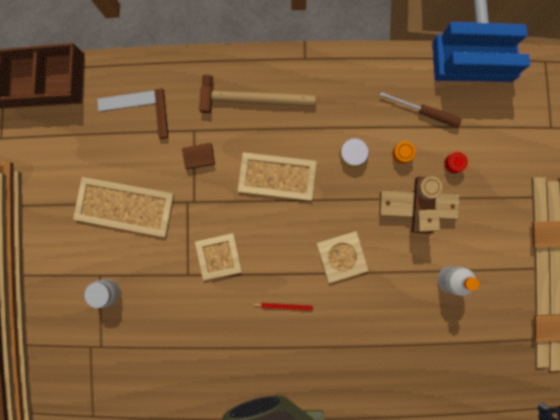

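View pics/scene0.png

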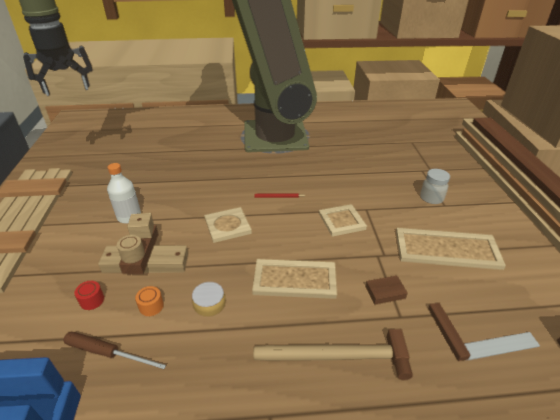

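The top view shows the stack around (430,205), with the rosette at (431,187) and the cap at (428,220). The trays are at (219,258) square, (343,257) round, (277,176) short and (123,207) long. Orange (404,152) and red (456,162) are decoys, and the bottle is at (458,282). Next I fit rectangles from depth.

```bash
cat >> h.py <<'E'
def fit(P,c,r,z0,z1,excl=None):
    m=(abs(P[...,2]-(z0+z1)/2)<(z1-z0)/2)&(np.hypot(P[...,0]-c[0],P[...,1]-c[1])<r)
    k=cv2.connectedComponents(cv2.morphologyEx(m.astype(np.uint8),cv2.MORPH_OPEN,np.ones((2,2),np.uint8)))[1]
    ids=np.bincount(k[k>0]); m=k==ids.argmax()
    Q=P[m]; (x,y),(w,h),a=cv2.minAreaRect((Q[:,:2]*1000).astype(np.float32))
    if w<h: w,h,a=h,w,a-90   # a: direction of long side, deg about world z
    return np.round([x,y,w,h,(a+90)%180-90,np.median(Q[:,2])*1000,len(Q)],1)
E
python3 - <<'E'
from h import *
d=np.load("d0.npz");P=world("top",d["da"])
print("cap",fit(P,(.536,-.325),.04,.085,.106))
print("ros",fit(P,(.603,-.325),.04,.085,.106))
print("short",fit(P,(.569,-.323),.1,.048,.07))
print("long",fit(P,(.569,-.323),.13,.02,.04))
for n,c,r in [("sq",(.46,.135),.075),("ro",(.458,-.15),.078),("sh",(.647,.0),.11),("lo",(.575,.362),.13)]:
    print(n,fit(P,c,r,.009,.017), "pocket",fit(P,c,r,.0035,.0085))
# height map of stack
m=d["a"][170:240,375:465]; save("pics/stk.png",cv2.resize(np.hstack([m,d["a"][225:295,175:265],d["a"][225:295,300:390]]),None,fx=2.9,fy=2.9,interpolation=cv2.INTER_CUBIC))
print((P[200:212:4,376:464:4,2]*1000).round())
E
```

```text
cap [ 532.8 -344.4   74.6   45.   -87.    96.6  441. ]
ros [ 563.7 -206.7  386.4   44.9  -73.3   96.7  383. ]
short [ 549.9 -196.2  342.6  107.8  -86.8   61.2  414. ]
long [ 552.  -168.6  301.3   72.2  -78.5   30.7  821. ]
sq [470.7  75.6 209.5  90.7 -78.2  12.  738. ] pocket [453.2 117.3  32.5  22.6  48.8   6.8  75. ]
ro [ 449.4 -120.4  170.3  102.9  -80.8   12.6  974. ] pocket [ 466.4 -138.6   36.9   29.8   89.1    7.2  129. ]
sh [619.7  -8.7 225.1 147.4  41.6  12.3 968. ] pocket [646.7  23.4  85.4  52.4  74.6   6.8 275. ]
lo [ 551.2  219.3  510.6  103.3   78.8   12.  1288. ] pocket [524.7 174.4 407.9  59.8  71.    6.8 267. ]
[[-0. 12. 30. 29. 27. 31. 30. 30. 28. 30. 58. 61. 59. 64. 62. 32. 29. 30.
  28. 29. 29. -1.]
 [ 5. 15. 31. 31. 32. 32. 34. 30. 30. 31. 62. 60. 60. 59. 60. 31. 32. 30.
  35. 34. 36. -1.]
 [-0. 21. 30. 33. 28. 29. 33. 28. 30. 28. 63. 56. 63. 62. 61. 37. 29. 28.
  29. 34. 32.  1.]]
```

View pics/stk.png

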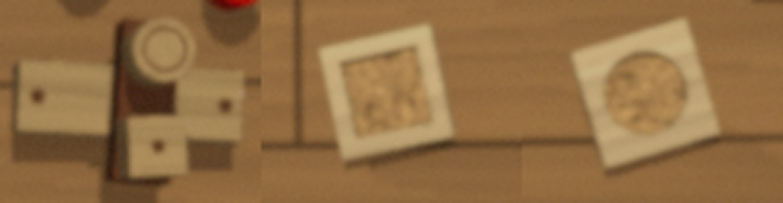

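```bash
sed -i 's/m=k==ids.argmax()/m=(k==ids.argmax())\&m/' h.py
python3 - <<'E'
from h import *
d=np.load("d0.npz");P=world("top",d["da"])
print("cap",fit(P,(.536,-.325),.04,.085,.106))
print("ros",fit(P,(.603,-.325),.04,.085,.106))
print("short",fit(P,(.569,-.323),.1,.048,.07))
print("long",fit(P,(.569,-.323),.13,.02,.04))
for n,c,r in [("sq",(.46,.135),.075),("ro",(.458,-.15),.078),("sh",(.647,.0),.11),("lo",(.575,.362),.13)]:
    print(n,fit(P,c,r,.008,.016))
E
```

```text
cap [ 532.7 -329.2   44.6   40.9   89.3   96.9  401. ]
ros [ 604.1 -336.8   45.7   42.3  -60.2   96.9  350. ]
short [ 557.7 -329.9  101.    45.8   -5.9   61.1  334. ]
long [ 575.1 -274.6   72.1   56.    84.3   30.7  765. ]
sq [460.3 133.2  89.6  87.5 -78.4  12.2 623. ]
ro [ 454.7 -150.4   94.2   93.3   16.    12.7  768. ]
sh [645.5   5.  148.   89.6  82.3  12.3 681. ]
lo [ 580.1  359.4  224.4  101.2   78.7   12.3 1098. ]
```

```bash
cat >> h.py <<'E'
def yaw(s):
    from scipy.spatial.transform import Rotation as R
    x=R.from_quat(s["ee_rot"]).as_matrix()[:,0]; return np.degrees(np.arctan2(x[1],x[0]))
def go(x,y,z,yw):  # mm, deg: rotation (tool z) then shift in tool axes after rotation
    s=ctrl.read_state();p=np.array(s["tool_pos"])*1000;y0=yaw(s)
    d=np.array([x,y,z])-p; a=np.radians(yw); r=(y0-yw+180)%360-180
    print("t",round(s["t"],1),"at",p.round(1),"yaw",round(y0,1),"q6",round(s["joint_pos"][5],2),"-> turn z",r.round(2),"shift",np.round([d[0]*np.cos(a)+d[1]*np.sin(a), d[0]*np.sin(a)-d[1]*np.cos(a), -d[2]],1))
E
python3 - <<'E'
from h import *
d=np.load("d0.npz");P=world("top",d["da"])
print("sh",fit(P,(.646,.006),.099,.008,.016)); print("sh",fit(P,(.645,.015),.115,.008,.016))
print("lo",fit(P,(.580,.359),.14,.008,.016))
m=(abs(P[...,2]-.031)<.007)&(np.hypot(P[...,0]-.57,P[...,1]+.32)<.11)
Q=P[m];print("long",cv2.minAreaRect((Q[:,:2]*1000).astype(np.float32)),len(Q))
m=(P[...,2]>.1)&(np.hypot(P[...,0]-.40,P[...,1]+.39)<.1);Q=P[m];print("bottle",np.median(Q,0),Q.min(0),Q.max(0))
go(533,-329,180,-3)
E
```

```text
sh [645.5   5.  148.   89.6  82.3  12.3 681. ]
sh [645.5   5.  148.   89.6  82.3  12.3 681. ]
lo [ 580.1  359.4  224.4  101.2   78.7   12.3 1098. ]
long ((578.8250732421875, -331.123046875), (181.7855224609375, 145.66676330566406), 57.42414474487305) 1384
bottle [ 0.40193983 -0.39267169  0.11460958] [ 0.37467503 -0.42299758  0.10010633] [ 0.42580327 -0.37447185  0.1546719 ]
t 0.5 at [ 181.9 -545.5  231.3] yaw 18.4 q6 -0.07 -> turn z 21.44 shift [ 339.3 -234.6   51.3]
```

>>> jog_arm --pt "1 0 0 0 0 0 7" --pt "1 0 0 0 0 0 7" --pt "1 0 0 0 0 0 7" --pt "1 38 -26 0 0 0 0" --pt "1 38 -26 0 0 0 0" --pt "1 38 -26 0 0 0 0" --pt "1 38 -26 0 0 0 0" --pt "1 38 -26 0 0 0 0" --pt "1 38 -26 0 0 0 0" --pt "1 38 -26 0 0 0 0" --pt "1 38 -26 0 0 0 0" --pt "1 35 -26 0 0 0 0" --force 30

```text
t: 1.7
tool_pos: [0.5328, -0.3257, 0.2314]
ee_rot: [1.0, -0.022, 0.0, 0.0]
wrist_force: [-0.2, -0.3, 0.6]
opening: 0.0857
grip_force: 0.0
```

```bash
python3 - <<'E'
from h import *
go(533,-329,67,-3)
a=np.load("d0.npz")["a"]
c1=a[140:215,225:335];c2=a[170:245,65:175]
save("pics/tr.png",cv2.resize(np.vstack([c1,c2]),None,fx=4,fy=4,interpolation=cv2.INTER_CUBIC)[:600])
E
```

```text
t 1.7 at [ 532.8 -325.7  231.4] yaw -2.5 q6 1.0 -> turn z 0.46 shift [  0.4   3.3 164.4]
```

View pics/tr.png

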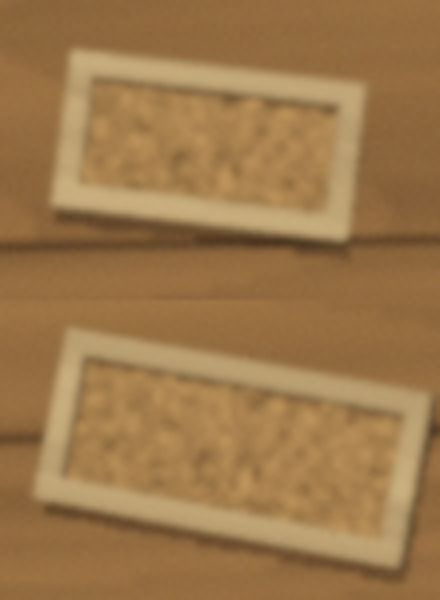

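The crop shows the short tray centred at pixel (277.2,176.7) and the long tray at (123.6,207). Descending onto the cap.

>>> jog_arm --pt "1 0 3 40 0 0 0" --pt "1 0 0 40 0 0 0" --pt "1 0 0 40 0 0 0" --pt "1 0 0 25 0 0 0" --pt "1 0 0 19 0 0 0" --pt "1 0 0 0 0 0 0" --pt "-1 0 0 0 0 0 0" --pt "-1 0 0 0 0 0 0" --pt "-1 0 0 0 0 0 0" --pt "-1 0 0 0 0 0 0" --pt "-1 0 0 0 0 0 0" --pt "-1 0 0 0 0 0 0" --force 30

```text
t: 2.9
tool_pos: [0.5317, -0.3306, 0.0692]
ee_rot: [1.0, -0.022, 0.001, 0.001]
wrist_force: [-0.7, -0.2, 7.1]
opening: 0.0437
grip_force: 30.3
```

```bash
python3 - <<'E'
from h import *
def px2w(name,uv,z):
    c=get_calibration(name);T=np.array(c["world_from_camera"])
    n=cv2.undistortPoints(np.array(uv,float).reshape(-1,1,2),np.array(c["K"]),np.array(c["dist"])).reshape(-1,2)
    r=np.c_[n,np.ones(len(n))]@T[:3,:3].T
    return T[:3,3]+r*((z-T[2,3])/r[:,2])[:,None]
for n,o,q in [("sh",(225,140),[(70,50),(366,85),(348,242),(52,210)]),("lo",(65,95),[(68,328),(432,393),(403,570),(35,500)])]:
    q=np.array(q)/4+o-.4
    W=px2w("top",q,.012)[:,:2]*1000
    e=(W[0]+W[3]-W[1]-W[2])/2
    print(n,W.mean(0).round(1),"len",np.hypot(*e).round(1),"ang",np.degrees(np.arctan2(e[1],e[0])).round(1))
s=ctrl.read_state();print(s["opening"],s["grip_force"],s["wrist_force"])
go(460,133,160,11.6-2)
E
```

```text
sh [643.7  -3.1] len 171.7 ang 82.5
lo [580.1 359.1] len 226.8 ang 78.9
0.04369319260939009 30.345549420453608 [-0.66931866 -0.19210785  7.09338143]
t 2.9 at [ 531.7 -330.6   69.2] yaw -2.6 q6 0.99 -> turn z -12.17 shift [   6.6 -469.1  -90.8]
```

>>> jog_arm --pt "-1 0 0 -20 0 0 0" --pt "-1 0 0 -40 0 0 0" --pt "-1 0 0 -35 0 0 0" --pt "-1 0 0 0 0 0 -7" --pt "-1 0 0 0 0 0 -7.2" --pt "-1 0 0 0 0 0 0"

```text
t: 3.5
tool_pos: [0.5309, -0.3299, 0.1632]
ee_rot: [0.995, 0.102, 0.0, 0.0]
wrist_force: [-0.1, 1.2, -0.6]
opening: 0.044
grip_force: 30.2
```

```bash
python3 - <<'E'
from h import *
go(460,133,100,11.6)
E
```

```text
t 3.5 at [ 530.9 -329.9  163.2] yaw 11.7 q6 0.74 -> turn z 0.06 shift [  23.7 -467.7   63.2]
```

>>> jog_arm --pt "-1 2 -25 0 0 0 0" --pt "-1 2 -40 0 0 0 0" --pt "-1 2 -44 0 0 0 0" --pt "-1 2 -44 0 0 0 0" --pt "-1 2 -44 0 0 0 0" --pt "-1 2 -44 0 0 0 0" --pt "-1 2 -44 0 0 0 0" --pt "-1 2 -44 0 0 0 0" --pt "-1 2 -44 0 0 0 0" --pt "-1 2 -40 0 0 0 0" --pt "-1 2 -35 0 0 0 0" --pt "-1 2 -20 0 0 0 0"

```text
t: 4.7
tool_pos: [0.4589, 0.1357, 0.1623]
ee_rot: [0.995, 0.101, -0.0, -0.0]
wrist_force: [-0.1, -0.2, -1.6]
opening: 0.0438
grip_force: 30.3
```

```bash
python3 - <<'E'
from h import *
go(460,133,30,11.6)
a,da=camera("top"); save("pics/t1.png",cv2.resize(a[120:300,160:480],None,fx=2.4,fy=2.4,interpolation=cv2.INTER_CUBIC));P=world("top",da)
print("ros",fit(P,(.603,-.333),.05,.085,.106),"short",fit(P,(.56,-.333),.08,.05,.07))
E
```

```text
t 4.7 at [458.9 135.7 162.3] yaw 11.6 q6 1.57 -> turn z -0.04 shift [  0.6   2.9 132.3]
ros [ 604.4 -336.9   45.9   42.2  -57.9   97.1  348. ] short [ 567.8 -331.5  121.4   45.7   -5.1   60.9  737. ]
```

View pics/t1.png

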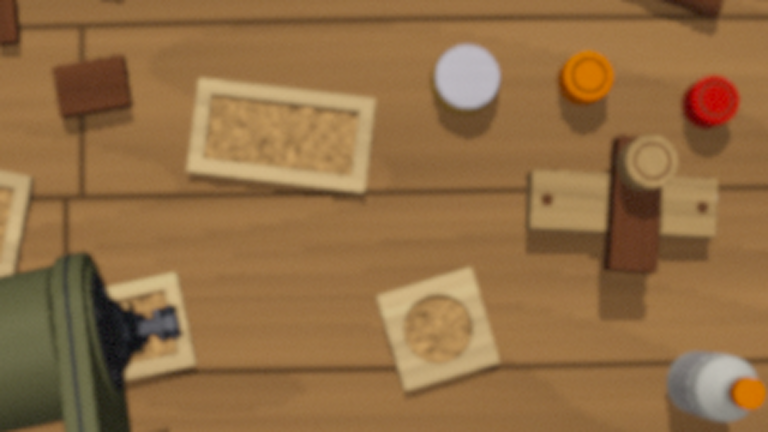

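The cap is off and the stack is undisturbed. The arm hides the square tray at lower left of the crop. Lowering the cap.

>>> jog_arm --pt "-1 0 2 30 0 0 0" --pt "-1 0 1 40 0 0 0" --pt "-1 0 0 40 0 0 0" --pt "-1 0 0 20 0 0 0" --pt "-1 0 0 7 0 0 0" --pt "-1 0 0 4 0 0 0" --pt "-1 0 0 3 0 0 0" --pt "-1 0 0 2 0 0 0" --pt "-1 0 0 0 0 0 0"

```text
t: 5.65
tool_pos: [0.4612, 0.1305, 0.017]
ee_rot: [0.995, 0.101, 0.001, -0.0]
wrist_force: [-0.1, 0.9, 0.5]
opening: 0.0437
grip_force: 30.3
```

>>> jog_arm --pt "-1 0 0 1 0 0 0" --pt "-1 0 0 1 0 0 0" --pt "-1 0 0 0 0 0 0"

```text
t: 5.95
tool_pos: [0.461, 0.1305, 0.0152]
ee_rot: [0.995, 0.101, 0.001, -0.0]
wrist_force: [-0.6, 0.6, 5.8]
opening: 0.0438
grip_force: 30.8
```

>>> jog_arm --pt "0.15 0 0 0 0 0 0" --pt "0.3 0 0 0 0 0 0" --pt "0.6 0 0 0 0 0 0" --pt "0.6 0 0 0 0 0 0" --pt "1 0 0 -20 0 0 0" --pt "1 0 0 -40 0 0 0" --pt "1 0 0 -40 0 0 0" --pt "1 0 0 -40 0 0 0" --pt "1 0 0 -5 0 0 0"

```text
t: 6.85
tool_pos: [0.4639, 0.1311, 0.164]
ee_rot: [0.995, 0.101, 0.005, -0.0]
wrist_force: [0.5, -0.6, 0.3]
opening: 0.0854
grip_force: 0.0
```

```bash
python3 - <<'E'
from h import *
go(604,-337,160,-5)
E
```

```text
t 6.8 at [463.9 131.1 164. ] yaw 11.6 q6 1.56 -> turn z 16.64 shift [180.4 454.1   4. ]
```

>>> jog_arm --pt "1 0 0 0 0 0 8.3" --pt "1 0 0 0 0 0 8.3" --pt "1 12 30 0 0 0 0" --pt "1 18 46 0 0 0 0" --pt "1 19 49 0 0 0 0" --pt "1 19 49 0 0 0 0" --pt "1 19 49 0 0 0 0" --pt "1 19 49 0 0 0 0" --pt "1 19 49 0 0 0 0" --pt "1 19 49 0 0 0 0" --pt "1 18 46 0 0 0 0" --pt "1 14 32 0 0 0 0"

```text
t: 8.05
tool_pos: [0.5928, -0.3198, 0.1577]
ee_rot: [0.999, -0.044, -0.001, 0.0]
wrist_force: [1.0, -0.1, -0.5]
opening: 0.0855
grip_force: 0.0
```

```bash
python3 - <<'E'
from h import *
go(604,-337,68,-5)
a,da=camera("top"); P=world("top",da); save("pics/t2.png",cv2.resize(a[215:305,170:290],None,fx=5,fy=5,interpolation=cv2.INTER_CUBIC))
print("cap",fit(P,(.46,.133),.05,.03,.06),"plate",fit(P,(.46,.133),.075,.008,.016))
E
```

```text
t 8.1 at [ 592.8 -319.8  157.7] yaw -5.1 q6 1.1 -> turn z -0.07 shift [12.7 16.2 89.7]
cap [461.2 128.1  43.1  41.2 -75.1  42.3 364. ] plate [460.2 133.1  89.3  87.8 -78.4  12.4 569. ]
```

View pics/t2.png

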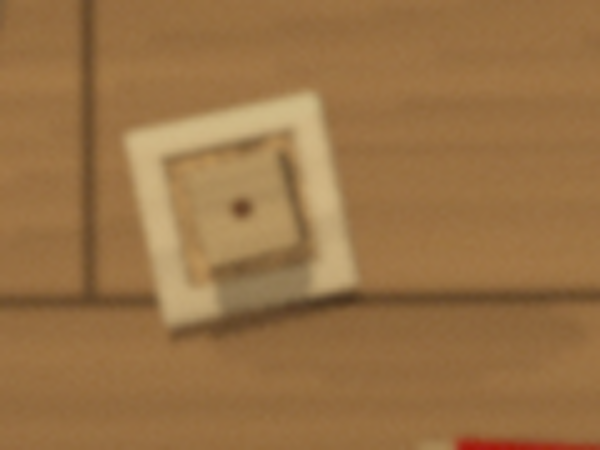

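The cap sits flat in the square pocket (top at 42 mm, dot at crop (240,207)). Next, the rosette.

>>> jog_arm --pt "1 7 9 0 0 0 0" --pt "1 6 7 0 0 0 0" --pt "1 0 0 20 0 0 0" --pt "1 0 0 35 0 0 0" --pt "1 0 0 25 0 0 0" --pt "1 0 0 10 0 0 0" --pt "1 0 0 0 0 0 0" --pt "-1 0 0 0 0 0 0" --pt "-1 0 0 0 0 0 0" --pt "-1 0 0 0 0 0 0" --pt "-1 0 0 0 0 0 0" --pt "-1 0 0 0 0 0 0" --force 30

```text
t: 9.3
tool_pos: [0.6059, -0.3342, 0.0714]
ee_rot: [0.999, -0.043, 0.002, 0.001]
wrist_force: [1.2, -0.4, 6.2]
opening: 0.0472
grip_force: 31.2
```

```bash
python3 - <<'E'
from h import *
go(455,-150,160,-5)
E
```

```text
t 9.3 at [ 605.9 -334.2   71.4] yaw -5.0 q6 1.09 -> turn z 0.03 shift [-166.4 -170.3  -88.6]
```

>>> jog_arm --pt "-1 0 0 -20 0 0 0" --pt "-1 0 0 -40 0 0 0" --pt "-1 0 0 -25 0 0 0" --pt "-1 -20 -20 0 0 0 0" --pt "-1 -28 -29 0 0 0 0" --pt "-1 -30 -31 0 0 0 0" --pt "-1 -30 -31 0 0 0 0" --pt "-1 -29 -30 0 0 0 0" --pt "-1 -20 -20 0 0 0 0" --pt "-1 -8 -9 0 0 0 0" --pt "-1 0 0 0 0 0 0"

```text
t: 10.4
tool_pos: [0.4539, -0.149, 0.1547]
ee_rot: [0.999, -0.043, -0.0, 0.0]
wrist_force: [-0.1, -0.2, -0.6]
opening: 0.0472
grip_force: 31.1
```

```bash
python3 - <<'E'
from h import *
go(455.5,-150,17.4,-5)
E
```

```text
t 10.4 at [ 453.9 -149.   154.7] yaw -4.9 q6 1.25 -> turn z 0.11 shift [  1.7   0.9 137.3]
```

>>> jog_arm --pt "-1 2 1 30 0 0 0" --pt "-1 0 0 40 0 0 0" --pt "-1 0 0 40 0 0 0" --pt "-1 0 0 15 0 0 0" --pt "-1 0 0 5 0 0 0" --pt "-1 0 0 3 0 0 0" --pt "-1 0 0 2 0 0 0" --pt "-1 0 0 0 0 0 0"

```text
t: 11.2
tool_pos: [0.4578, -0.1517, 0.02]
ee_rot: [0.999, -0.043, 0.001, 0.0]
wrist_force: [0.1, -0.6, -0.5]
opening: 0.0471
grip_force: 31.1
```

>>> jog_arm --pt "-1 0 0 1.5 0 0 0" --pt "-1 0 0 1 0 0 0" --pt "-1 0 0 0 0 0 0"

```text
t: 11.5
tool_pos: [0.4571, -0.1512, 0.0174]
ee_rot: [0.999, -0.043, 0.001, 0.0]
wrist_force: [0.8, -0.2, 3.2]
opening: 0.0471
grip_force: 31.4
```

>>> jog_arm --pt "0.2 0 0 0 0 0 0" --pt "0.35 0 0 0 0 0 0" --pt "0.7 0 0 0 0 0 0" --pt "0.7 0 0 0 0 0 0" --pt "1 0 0 -20 0 0 0" --pt "1 0 0 -40 0 0 0" --pt "1 0 0 -40 0 0 0" --pt "1 0 0 -30 0 0 0" --pt "1 15 20 0 0 0 0" --pt "1 25 35 0 0 0 0"

```text
t: 12.5
tool_pos: [0.491, -0.2079, 0.1484]
ee_rot: [0.999, -0.042, 0.0, -0.0]
wrist_force: [1.1, 0.5, -0.2]
opening: 0.0853
grip_force: 0.0
```

```bash
python3 - <<'E'
from h import *
go(568,-331.5,140,-5)
E
```

```text
t 12.5 at [ 491.  -207.9  148.4] yaw -4.8 q6 1.17 -> turn z 0.17 shift [ 87.5 116.4   8.4]
```

```bash
python3 - <<'E'
from h import *
a,da=camera("top"); P=world("top",da); save("pics/t3.png",cv2.resize(a[140:300,300:480],None,fx=3.7,fy=3.7,interpolation=cv2.INTER_CUBIC))
print("short",fit(P,(.567,-.331),.08,.05,.07),"ros",fit(P,(.456,-.15),.05,.03,.06))
m=(abs(P[...,2]-.031)<.007)&(np.hypot(P[...,0]-.575,P[...,1]+.32)<.11)
k,l,st,c=cv2.connectedComponentsWithStats(cv2.erode(m.astype(np.uint8),np.ones((3,3),np.uint8)))
Q=P[np.isin(l,1+np.argsort(-st[1:,4])[:2])];r=cv2.minAreaRect((Q[:,:2]*1000).astype(np.float32));print("long",r,st[1:,4])
go(568,-331.5,140,-5)
E
```

```text
short [ 599.8 -334.7   58.3   44.5   -6.9   61.   436. ] ros [ 455.6 -151.6   43.1   42.3   88.7   43.1  332. ]
long ((575.72412109375, -327.522216796875), (175.74240112304688, 48.42213821411133), 88.33812713623047) [  2   1 208 299]
t 12.6 at [ 497.5 -216.1  148.5] yaw -4.9 q6 1.17 -> turn z 0.08 shift [ 80.2 108.8   8.5]
```

View pics/t3.png

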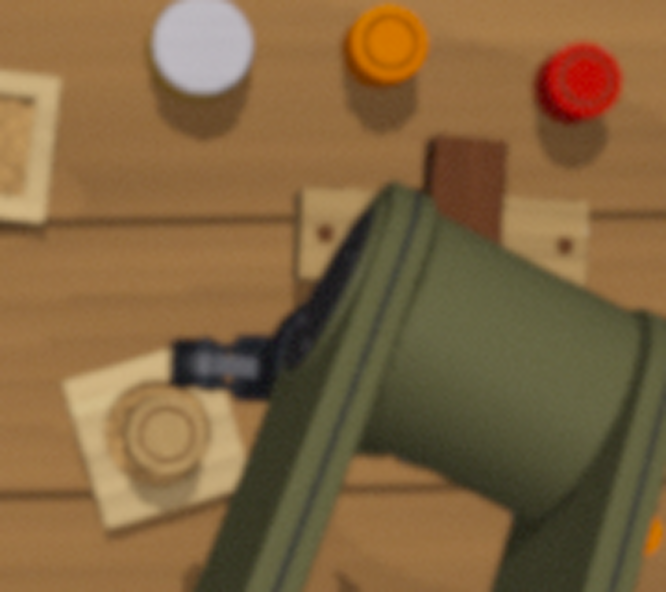

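The rosette sits in the round pocket at crop (165,432), and the short rail is still in place. Now taking the short rail.

>>> jog_arm --pt "1 25 34 0 0 0 0" --pt "1 28 38 0 0 0 0" --pt "1 20 27 0 0 0 0" --pt "1 7 10 0 0 0 0" --pt "1 0 0 20 0 0 0" --pt "1 0 0 35 0 0 0" --pt "1 0 0 25 0 0 0" --pt "1 0 0 10 0 0 0" --pt "1 0 0 0 0 0 0"

```text
t: 13.45
tool_pos: [0.5604, -0.3233, 0.055]
ee_rot: [0.999, -0.043, -0.002, -0.001]
wrist_force: [0.2, -0.1, 0.7]
opening: 0.0853
grip_force: 0.0
```

```bash
python3 - <<'E'
from h import *
go(567,-331.5,35,-5)
E
```

```text
t 13.4 at [ 560.4 -323.3   55. ] yaw -4.9 q6 1.07 -> turn z 0.05 shift [ 7.3  7.6 20. ]
```

>>> jog_arm --pt "1 7 7 0 0 0 0" --pt "1 0 0 10 0 0 0" --pt "1 0 0 8 0 0 0" --pt "1 0 0 2 0 0 0" --pt "1 0 0 0 0 0 0" --pt "-1 0 0 0 0 0 0" --pt "-1 0 0 0 0 0 0" --pt "-1 0 0 0 0 0 0" --pt "-1 0 0 0 0 0 0" --pt "-1 0 0 0 0 0 0" --force 45

```text
t: 14.45
tool_pos: [0.5687, -0.3326, 0.0374]
ee_rot: [0.999, -0.043, 0.0, 0.0]
wrist_force: [-0.2, 0.9, 2.3]
opening: 0.0445
grip_force: 48.1
```

```bash
python3 - <<'E'
from h import *
print(ctrl.read_state()["grip_force"])
go(644,-3,140,-97.5);go(644,-3,140,82.5)
E
```

```text
48.1277596950531
t 14.4 at [ 568.7 -332.6   37.4] yaw -5.0 q6 1.06 -> turn z 92.54 shift [-336.6  -31.6 -102.6]
t 14.4 at [ 568.7 -332.6   37.4] yaw -5.0 q6 1.06 -> turn z -87.46 shift [ 336.6   31.6 -102.6]
```

>>> jog_arm --pt "-1 0 0 -15 0 0 0" --pt "-1 0 0 -40 0 0 0" --pt "-1 0 0 -40 0 0 0" --pt "-1 0 0 -10 0 0 -4" --pt "-1 0 0 0 0 0 -8" --pt "-1 0 0 0 0 0 -8" --pt "-1 0 0 0 0 0 -8" --pt "-1 0 0 0 0 0 -8" --pt "-1 0 0 0 0 0 -8" --pt "-1 0 0 0 0 0 -8" --pt "-1 0 0 0 0 0 -8" --pt "-1 0 0 0 0 0 -8"

```text
t: 15.65
tool_pos: [0.5681, -0.3322, 0.1425]
ee_rot: [0.851, 0.525, -0.0, -0.0]
wrist_force: [0.2, 0.6, -1.6]
opening: 0.0444
grip_force: 47.8
```

```bash
python3 - <<'E'
from h import *
go(644,-3,140,82.5)
a,da=camera("top"); np.savez("d4.npz",a=a,da=da); save("pics/t4.png",cv2.resize(a[140:300,300:480],None,fx=3.7,fy=3.7,interpolation=cv2.INTER_CUBIC))
E
```

```text
t 15.7 at [ 568.1 -332.2  142.5] yaw 63.4 q6 -0.13 -> turn z -19.13 shift [336.3  32.2   2.5]
```

View pics/t4.png

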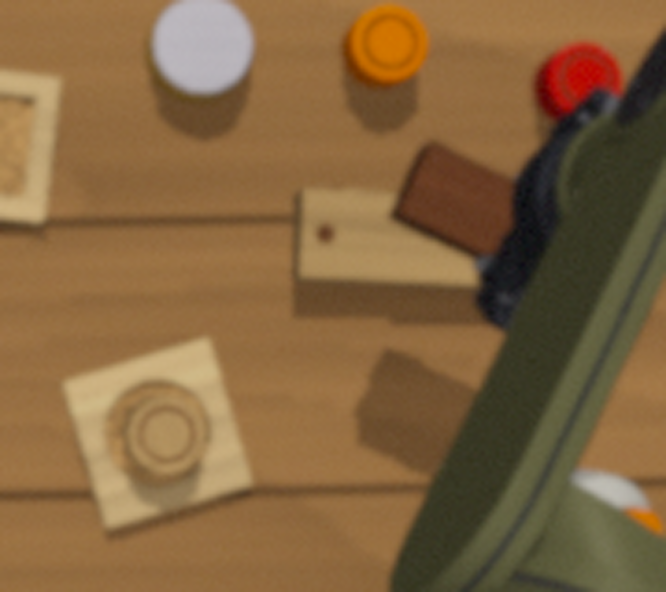

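The short rail is held level (crop (460,200)), the long rail is undisturbed, and the bottle still stands under the arm. I'll swing to the short tray.

>>> jog_arm --pt "-1 0 0 0 0 0 -6.4" --pt "-1 0 0 0 0 0 -6.4" --pt "-1 0 0 0 0 0 -6.3" --pt "-1 25 2.5 0 0 0 0" --pt "-1 42 4 0 0 0 0" --pt "-1 46 4 0 0 0 0" --pt "-1 46 4 0 0 0 0" --pt "-1 46 4 0 0 0 0" --pt "-1 46 4 0 0 0 0" --pt "-1 42 4.5 0 0 0 0" --pt "-1 30 3 0 0 0 0" --pt "-1 14 2 0 0 0 0"

```text
t: 16.9
tool_pos: [0.6464, 0.0002, 0.1424]
ee_rot: [0.754, 0.657, 0.0, -0.0]
wrist_force: [-0.5, -0.5, -0.6]
opening: 0.044
grip_force: 47.7
```

```bash
python3 - <<'E'
from h import *
a,da=camera("top")
P=world("top",da)
m=(abs(P[...,2]-.031)<.007)&(np.hypot(P[...,0]-.575,P[...,1]+.327)<.11)
Q=P[m];print("long",cv2.minAreaRect((Q[:,:2]*1000).astype(np.float32)),len(Q),np.median(Q[:,2]))
go(644,-3,13.4,82.5)
E
```

```text
long ((612.9584350585938, -330.20623779296875), (180.69039916992188, 136.8165740966797), 86.41048431396484) 1984 0.030915976046946403
t 16.9 at [647.    1.  142.3] yaw 82.2 q6 0.07 -> turn z -0.28 shift [ -4.4  -2.4 128.9]
```

>>> jog_arm --pt "-1 -4 -2 25 0 0 0" --pt "-1 0 0 40 0 0 0" --pt "-1 0 0 35 0 0 0" --pt "-1 0 0 15 0 0 0" --pt "-1 0 0 6 0 0 0" --pt "-1 0 0 3 0 0 0" --pt "-1 0 0 2 0 0 0" --pt "-1 0 0 0 0 0 0"

```text
t: 17.75
tool_pos: [0.6445, -0.007, 0.0169]
ee_rot: [0.754, 0.657, 0.001, 0.001]
wrist_force: [-0.3, -0.2, -2.1]
opening: 0.0439
grip_force: 47.7
```

>>> jog_arm --pt "-1 4 0 0 0 0 0" --pt "-1 0 0 1.5 0 0 0" --pt "-1 0 0 1 0 0 0" --pt "-1 0 0 0 0 0 0"

```text
t: 18.15
tool_pos: [0.6441, -0.0025, 0.0134]
ee_rot: [0.754, 0.657, -0.0, 0.0]
wrist_force: [0.4, 0.3, -0.4]
opening: 0.0438
grip_force: 47.7
```

>>> jog_arm --pt "-1 0 0 1 0 0 0" --pt "-1 0 0 0 0 0 0" --pt "-1 0 0 0 0 0 0"

```text
t: 18.45
tool_pos: [0.6441, -0.0025, 0.0133]
ee_rot: [0.754, 0.657, 0.0, 0.0]
wrist_force: [-1.6, 0.6, 5.7]
opening: 0.044
grip_force: 48.5
```

Contact on the floor, so I release and lift.

>>> jog_arm --pt "0.2 0 0 0 0 0 0" --pt "0.35 0 0 0 0 0 0" --pt "0.7 0 0 0 0 0 0" --pt "0.7 0 0 0 0 0 0" --pt "1 0 0 -20 0 0 0" --pt "1 0 0 -40 0 0 0" --pt "1 0 0 -40 0 0 0" --pt "1 0 0 -30 0 0 0" --pt "1 0 0 0 0 0 0"

```text
t: 19.35
tool_pos: [0.6479, -0.0029, 0.1478]
ee_rot: [0.754, 0.657, 0.004, 0.004]
wrist_force: [0.6, -0.2, -0.4]
opening: 0.0852
grip_force: 0.0
```

```bash
python3 - <<'E'
from h import *
a,da=camera("top"); P=world("top",da); save("pics/t5.png",cv2.resize(a[120:310,200:480],None,fx=2.8,fy=2.8,interpolation=cv2.INTER_CUBIC))
print("long",fit(P,(.575,-.327),.11,.024,.038))
go(576,-329,140,84)
E
```

```text
long [ 572.1 -328.6  178.6   54.9   86.4   31.  1805. ]
t 19.4 at [646.2  -2.8 145.2] yaw 82.1 q6 0.07 -> turn z -1.86 shift [-331.8  -35.7    5.2]
```

View pics/t5.png

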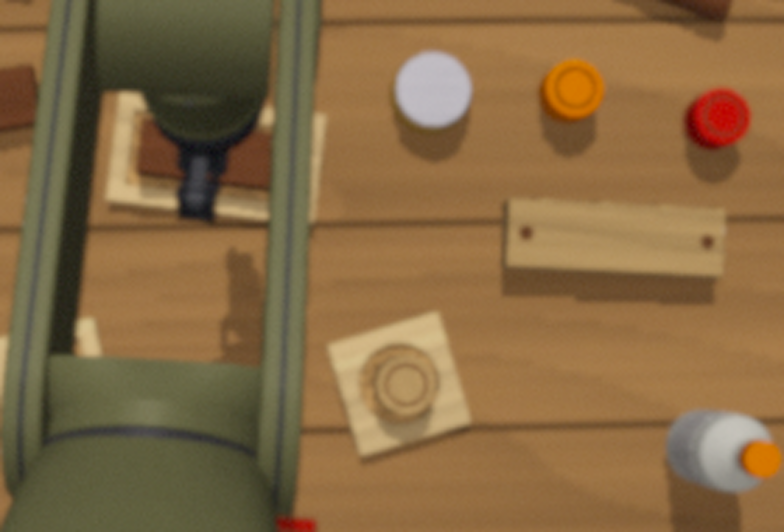

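The long rail lies alone at crop (615,240) and the short rail is in its tray. Next, the long rail.

>>> jog_arm --pt "1 0 0 0 0 0 -4.3" --pt "1 -25 -4 0 0 0 0" --pt "1 -42 -7 0 0 0 0" --pt "1 -46 -7 0 0 0 0" --pt "1 -46 -7 0 0 0 0" --pt "1 -46 -8 0 0 0 0" --pt "1 -46 -8 0 0 0 0" --pt "1 -42 -7 0 0 0 0" --pt "1 -25 -4 0 0 0 0" --pt "1 -12 -2 0 0 0 0" --pt "1 0 0 0 0 0 0"

```text
t: 20.5
tool_pos: [0.5687, -0.3296, 0.1407]
ee_rot: [0.73, 0.684, -0.0, -0.001]
wrist_force: [0.5, 0.4, 0.7]
opening: 0.0854
grip_force: 0.0
```

```bash
python3 - <<'E'
from h import *
a,da=camera("top"); P=world("top",da)
print("short",fit(P,(.644,-.003),.08,.028,.044),fit(P,(.46,.131),.05,.03,.06))
go(572,-328.6,5,86.4)
E
```

```text
short [ 643.4   -4.5  122.4   43.4   81.9   36.8 1042. ] [461.3 128.1  42.7  41.3 -75.6  42.8 360. ]
t 20.6 at [ 569.1 -328.1  141. ] yaw 86.4 q6 -0.52 -> turn z -0.03 shift [ -0.3   2.9 136. ]
```

Short rail is seated (top at 36.8 mm, centred). Descending on the long rail.

>>> jog_arm --pt "1 0 3 25 0 0 0" --pt "1 0 0 40 0 0 0" --pt "1 0 0 35 0 0 0" --pt "1 0 0 18 0 0 0" --pt "1 0 0 10 0 0 0" --pt "1 0 0 6 0 0 0" --pt "1 0 0 0 0 0 0" --pt "1 0 0 0 0 0 0"

```text
t: 21.35
tool_pos: [0.5738, -0.3289, 0.0094]
ee_rot: [0.729, 0.685, 0.0, 0.001]
wrist_force: [0.0, 1.1, 0.8]
opening: 0.0854
grip_force: 0.0
```

>>> jog_arm --pt "1 0 0 4 0 0 0" --pt "1 0 0 0 0 0 0" --pt "-1 0 0 0 0 0 0" --pt "-1 0 0 0 0 0 0" --pt "-1 0 0 0 0 0 0" --pt "-1 0 0 0 0 0 0" --pt "-1 0 0 0 0 0 0" --pt "-1 0 0 0 0 0 0" --force 70

```text
t: 22.15
tool_pos: [0.5732, -0.3292, 0.005]
ee_rot: [0.729, 0.685, 0.0, 0.001]
wrist_force: [-0.3, -0.3, 5.8]
opening: 0.0546
grip_force: 76.7
```

```bash
python3 - <<'E'
from h import *
go(580,359,120,78.9)
E
```

```text
t 22.1 at [ 573.2 -329.2    5. ] yaw 86.4 q6 -0.52 -> turn z 7.53 shift [ 676.7 -125.8 -115. ]
```

>>> jog_arm --pt "-1 0 0 -15 0 0 0" --pt "-1 0 0 -35 0 0 0" --pt "-1 0 0 -40 0 0 0" --pt "-1 0 0 -25 0 0 4" --pt "-1 0 0 0 0 0 3.5" --pt "-1 22 -4 0 0 0 0" --pt "-1 38 -7 0 0 0 0" --pt "-1 43 -8 0 0 0 0" --pt "-1 43 -8 0 0 0 0" --pt "-1 43 -8 0 0 0 0" --pt "-1 43 -8 0 0 0 0" --pt "-1 43 -8 0 0 0 0"

```text
t: 23.35
tool_pos: [0.5737, -0.0465, 0.1187]
ee_rot: [0.772, 0.636, -0.001, -0.001]
wrist_force: [0.4, -0.7, -1.6]
opening: 0.0547
grip_force: 76.1
```

```bash
python3 - <<'E'
from h import *
go(580,359,120,78.9)
E
```

```text
t 23.4 at [573.7 -46.5 118.7] yaw 79.0 q6 0.04 -> turn z 0.08 shift [399.1 -71.9  -1.3]
```

>>> jog_arm --pt "-1 43 -8 0 0 0 0" --pt "-1 43 -8 0 0 0 0" --pt "-1 43 -8 0 0 0 0" --pt "-1 43 -8 0 0 0 0" --pt "-1 43 -8 0 0 0 0" --pt "-1 43 -8 0 0 0 0" --pt "-1 43 -8 0 0 0 0" --pt "-1 38 -7 0 0 0 0" --pt "-1 24 -4 0 0 0 0" --pt "-1 10 -2 0 0 0 0" --pt "-1 0 0 0 0 0 0" --pt "-1 0 0 0 0 0 0"

```text
t: 24.55
tool_pos: [0.5784, 0.3289, 0.1188]
ee_rot: [0.772, 0.636, -0.001, 0.0]
wrist_force: [-0.1, -0.8, -2.2]
opening: 0.0547
grip_force: 76.0
```

```bash
python3 - <<'E'
from h import *
go(580,359,11,78.9)
E
```

```text
t 24.6 at [578.4 328.9 118.8] yaw 79.0 q6 0.65 -> turn z 0.06 shift [ 29.8  -4.2 107.8]
```

>>> jog_arm --pt "-1 18 -2 0 0 0 0" --pt "-1 12 -2 10 0 0 0" --pt "-1 0 0 35 0 0 0" --pt "-1 0 0 30 0 0 0" --pt "-1 0 0 15 0 0 0" --pt "-1 0 0 6 0 0 0" --pt "-1 0 0 2 0 0 0" --pt "-1 0 0 0 0 0 0" --pt "-1 0 0 0 0 0 0"

```text
t: 25.45
tool_pos: [0.5824, 0.3609, 0.0229]
ee_rot: [0.772, 0.636, 0.001, 0.0]
wrist_force: [-0.1, -0.6, -1.7]
opening: 0.0543
grip_force: 76.0
```

```bash
python3 - <<'E'
from h import *
go(580,359,11,78.9)
E
```

```text
t 25.4 at [582.4 360.9  22.9] yaw 78.9 q6 0.69 -> turn z 0.03 shift [-2.3 -1.9 11.9]
```

>>> jog_arm --pt "-1 -2 -2 4 0 0 0" --pt "-1 0 0 3 0 0 0" --pt "-1 0 0 2 0 0 0" --pt "-1 0 0 1.5 0 0 0" --pt "-1 0 0 0 0 0 0" --pt "-1 0 0 0 0 0 0"

```text
t: 26.05
tool_pos: [0.5787, 0.3587, 0.011]
ee_rot: [0.772, 0.636, -0.0, -0.0]
wrist_force: [-2.2, -0.7, 0.9]
opening: 0.0546
grip_force: 76.1
```

>>> jog_arm --pt "-1 0 0 0.7 0 0 0" --pt "-1 0 0 0 0 0 0" --pt "-1 0 0 0 0 0 0"

```text
t: 26.35
tool_pos: [0.5787, 0.3587, 0.011]
ee_rot: [0.772, 0.636, 0.0, 0.0]
wrist_force: [-2.4, -1.2, 4.8]
opening: 0.0545
grip_force: 76.9
```

>>> jog_arm --pt "0.4 0 0 0 0 0 0" --pt "0.55 0 0 0 0 0 0" --pt "0.8 0 0 0 0 0 0" --pt "0.8 0 0 0 0 0 0" --pt "1 0 0 -20 0 0 0" --pt "1 0 0 -40 0 0 0" --pt "1 0 0 -40 0 0 0" --pt "1 0 0 -50 0 0 0" --pt "1 -40 0 0 0 0 0" --pt "1 -40 0 0 0 0 0" --pt "1 -40 0 0 0 0 0" --pt "1 -40 0 0 0 0 0"

```text
t: 27.55
tool_pos: [0.5477, 0.2005, 0.1603]
ee_rot: [0.772, 0.636, 0.0, 0.0]
wrist_force: [0.7, 0.2, -0.0]
opening: 0.0853
grip_force: 0.0
```

>>> jog_arm --pt "1 -40 0 0 0 0 0" --pt "1 -40 0 0 0 0 0" --pt "1 -40 0 0 0 0 0" --pt "1 -20 0 0 0 0 0" --pt "1 0 0 0 0 0 0" --pt "1 0 0 0 0 0 0"

```text
t: 28.15
tool_pos: [0.5215, 0.0643, 0.1603]
ee_rot: [0.772, 0.635, 0.0, -0.0]
wrist_force: [-0.4, -0.1, 0.0]
opening: 0.0853
grip_force: 0.0
```

```bash
python3 - <<'E'
from h import *
a,da=camera("top"); P=world("top",da); save("pics/t6.png",a); b,_=camera("scene"); save("pics/s6.png",b)
print("long",fit(P,(.58,.359),.1,.028,.044),"plate ang 78.9")
go(580,100,160,78.9)
E
```

```text
long [ 578.7  358.7  181.2   55.1   79.    36.4 1751. ] plate ang 78.9
t 28.2 at [521.7  65.3 160.2] yaw 79.0 q6 0.24 -> turn z 0.07 shift [45.3 50.5  0.2]
```

View pics/t6.png

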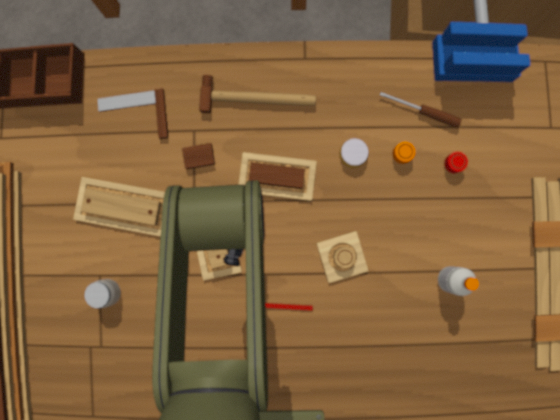

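View pics/s6.png

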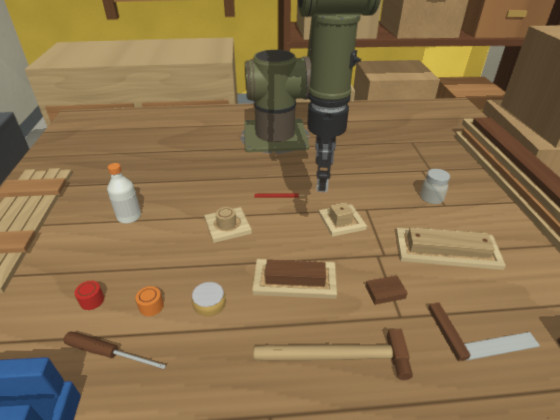

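All four parts lie flat in their trays in the scene view: rosette (227,220), cap (342,215), short rail (295,273) and long rail (448,242). The gripper is clear of them, so I hand in.

```bash
python3 -c "
from workcell import job
print(job.finish_job())"
```

```text
the job is handed in; nothing more can be done
None
```

The job is handed in at about 28 s: cap, rosette, short rail and long rail, placed in that order, each lie flat in their own trays, with the arm clear of them.

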